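# Lock a polisher backing plate into its holding jig

### The job

Ready the polisher's backing plate for the pin spanner: push it along the table, in between the two guide cheeks of the holding jig until it is fully home against the V stop, then push the lock lever shut behind it, right up to its catch. Only push with the fingertips or the outside of the fingers: push gently, do not grip or lift anything, and leave the other things on the table where they are.

Things in the scene. Friction and masses are not known exactly. Their poses are not given: they have to be found in the camera images.
- backing_plate: The backing plate: a dark flat disc, 75 mm in diameter and 14 mm thick, with a ring of small holes and a thread stub of 16 mm diameter standing up in its middle (to 26 mm above the underside). About 75 g, lies loose on the table, stub up, in front of the jig's mouth. Origin: centre of its underside; its yaw does not matter.
- holding_jig: Holding jig fixed to the table, aluminium with dark steel lips, 23 mm high, no floor: the plate slides on the table. Origin: the seat, where the plate's centre rests when home. x: level, the way in; y: left of that. Cheeks along x, inner faces at y = +-39.5 mm, x -20 to +56 mm; lips from x = +1 mm, 17 mm up, reach 6 mm inward over the plate's rim. Behind the seat a V stop of two white pads meets the rim.
- jig_mouth (a point): Point on the table in the middle of the jig's mouth, 35 mm before the seat (jig x = -35 mm, y = 0), axes as the jig's. Here the cheeks' flared ends leave 100 mm clear width, narrowing evenly to 79 mm at jig x = -20 mm.
- lever_pivot (a point): The lock lever's upright pivot, on the table, at the right-hand corner of the mouth: jig x = -45, y = -66 mm. The lever is a dark steel bar 10 mm wide, 4 to 14 mm above the table, reaching 118 mm from the pivot; shut, it lies across the mouth along the jig's +y, 2.5 mm clear of a plate that is home.
- lock_lever (a joint): Lever angle a: 0 = shut (a stop, at the catch block), growing as it opens, to 2.4 rad. From the pivot the bar points along (-sin a, cos a) in the jig's x, y: 1.57 points to -x (back out of the jig), more leans outward to the right. Starts open at 1.75 to 2.2, takes under 1 N at the knob to turn and stays where it is left.
- lever_knob (a point): Centre of the lever's black upright knob, a round post of 17 mm diameter on the bar, 112 mm from the pivot, from 18 to 50 mm above the table; this point is 34 mm above the table.
- wax_tin: Bystander: round flat wax tin, 80 mm in diameter, 34 mm high, at the left. Origin: centre of the underside, as for all bystanders.
- pin_spanner: Bystander: flat two-pin spanner, 133 x 42 x 10 mm, lying beside the jig's right cheek, long way (its own y axis) roughly along the jig's x.
- star_key: Bystander: white plastic star-shaped knob, 36 mm across, 20 mm high, beside the jig's left cheek.
- applicator: Bystander: round foam applicator, 79 mm across, 18 mm high, without a stub, at the table's front edge, left of the plate.
- jar_green: Bystander: screw-lid jar, 64 mm in diameter, 56 mm high, at the rear, left of the jig.

How it is judged:
By the outcome, as a careful person would: the job done as asked, in the order asked, and still so for the second after the job is handed in, with the robot touching nothing.
It also fails if it takes over 70 s, if anything falls off the work surface, if the arm or the gripper's body presses on something with over 40 N, if the wrist force passes 120 N, or if a joint passes its speed limit or range.

### The arm

A 6-joint arm with a two-finger parallel gripper is mounted at the origin on a cart in front of the work surface, level with it; the furniture and walls round the work are solid. World frame = base frame: x ahead of the robot, y to its left, z up, the work surface at z = 0. Lengths are in m, angles in degrees, forces in N, time in s.
With the tool pointing down it reaches from about 0.15 to 0.775 m from the base axis. Payload 6.1 kg.
Tool frame: the origin (TCP) lies on the centre line of the jaws, within the pads' length; the fingertips stand 17 mm ahead of it and the grasp point (between the pads) lies 2 mm behind it; z points along the fingers, y is the line along which they close (so a half turn about z gives the same grasp; the last joint's range is limited). The gripper opens to 85 mm and grips with 20 to 120 N. Pads are 22 mm wide; open, the fingers measure 114 mm over their backs; the gripper's body (76 mm by 85 mm) begins 54 mm behind the grasp point. The pads swing forward as they close: fully open they stand 13 mm farther back than shut.
Start: joints at [-63.656, 7.208, -2.269, 80.523, 0, 90], TCP at [0.233, -0.47, 0.248] pointing down, gripper open.
Joint ranges: [-155.77, 155.77], [-54.66, 111.73], [-72.52, 77.12], [-102.08, 115.82], [-83.92, 84.16], [-180, 180]. Speed limits (degrees/s): [136.94, 136.94, 172.46, 180, 180, 180].

### API

Orientations are given as a 3x3 rotation matrix whose columns are the frame's x, y, z axes.
In Python, from workcell import get_obs, camera, camera_info, workorder, regions_of, place_of gives the robot as it stands.
- The arm moves only by the tool arm_command, never from a script. Its argument "commands" is text: rows parted by semicolons, each of 7 numbers parted by spaces: the shift along the tool's x, y, z in cm, then the turn, a rotation vector about the tool's x, y, z in degrees, then the opening, from -1 (shut) to 1 (fully open). In form: dx dy dz rx ry rz claw; .... A call has 1 to 20 rows; each row is the pose to reach, as a shift and turn from the pose commanded when the call began, along the tool's axes at that moment; what a row does not reach only later rows make up. A row lasts 1/12 s, in which the tool goes at most 41.7 mm and 7.16 degrees, less where a joint would pass 70% of its speed; a pose out of reach is approached as far as the arm can. A call with a gripper value outside its range is refused whole. The fingers move at their own pace and stop on an object; the grip force is fixed at half the most. Time passes only in rows, so rows that repeat a pose let the fingers close. It gives the time, the measured TCP pose, the force, the opening and the grip force at its end, in the units of the state.
- get_obs(): the state, without advancing time (a new reading comes with each control period).
- camera(name): name is "scene" or "top" or "wrist"; returns the picture (480x640x3 uint8, red, green, blue); there is no depth.
- camera_info(name): a dict with "vertical_fov" (degrees; the focal length in pixels is half the picture's height over the tangent of half this angle, whatever the lens; pixels are square), "cx", "cy" (the principal point, pixels), "k1" (the pictures are not rectified: a ray, as slopes to the right and down, at radius r is drawn at 1 + k1 r^2 times it, then the intrinsics apply), "rvec" (rotation vector, rad) and "tvec" (3), from world to camera coordinates, as OpenCV has them. Camera axes: x right, y down, z forward; pixel columns grow to the right and rows downward; lengths in m; the calibration is good to about 2 mm. A picture is of the moment at which its call begins: read the wrist's pose just before it. camera_info takes no time and is no camera call; for the wrist camera it gives the pose at the moment of the call.
- workorder.close_job(): hands the job in; it is judged then, once.
Trained networks look in the newest picture that a camera, given by its name, has taken for a name from the list of things; names that differ only in an ending like _2 or _b are one class to them, and where a whole thing is asked for, a point or a joint stands for the part that bears it (a point fixed in the world has none). Each returns a list of dicts, best first, with "conf" (0 to 1); they miss things now and then, are a little off and sometimes report something else, mostly with a low value. They report only what shows in the picture. A call takes as long as a camera call.
- regions_of(camera, name): "pixels" (480x640 bool, what is visible of it) and "uv" ([column, row] in pixels, amid what is visible of it).
- place_of(camera, name): "uv" ([column, row] in pixels: a listed point, or the origin of a listed thing).
The state is a dict: "clock": time; "joints": joint angles; "joint_velocities": joint speeds; "joint_efforts": joint torques, N m; "tcp_pos": TCP position; "ee_rot": TCP orientation; "force": force on the tool from outside, world axes, zero at the start; "wrist_torque": the same for the moment, N m; "width": finger opening in m; "grasp_force": force on a finger pad.
Only numpy, scipy, OpenCV 4.12 (cv2) and the standard library are available. Lean on these libraries where they do the work, as an engineer would, in place of code of your own. Each camera call takes 0.05 s, during which the arm holds its last target. There are 200 camera calls.

## Working session

There is one attempt and no reset: what is moved stays moved. The work goes in short steps, Python scripts to look and compute and a tool call to move; the robot and the scene stay as the last step left them, time stands still between calls to the robot, and variables do not carry over. Pictures are saved under pics/ and viewed, at most 10 in all, crops included, and the job is handed in when it is done.

Besides the shell and the picture viewer there is one more tool, called after ">>>" as a command line: name --argument value ..., lists and objects as JSON in quotes. arm_command: Moves the arm, as the interface text tells. Its arguments: {"type":"object","properties":{"commands":{"type":"string"}},"required":["commands"]}

```bash
mkdir -p pics; cat > h.py <<'E'
import numpy as np, cv2
from workcell import *
def ray(cam,uv):
    i=camera_info(cam); f=240/np.tan(np.radians(i['vertical_fov'])/2)
    d=np.array([(uv[0]-i['cx'])/f,(uv[1]-i['cy'])/f]); s=d.copy()
    for _ in range(20): s=d/(1+i['k1']*(s@s))
    R,_=cv2.Rodrigues(np.array(i['rvec'],float)); t=np.array(i['tvec'],float).ravel()
    return -R.T@t, R.T@np.array([s[0],s[1],1])
def at(cam,uv,z):
    o,d=ray(cam,uv); return o+d*(z-o[2])/d[2]
def proj(cam,P):
    i=camera_info(cam); f=240/np.tan(np.radians(i['vertical_fov'])/2)
    R,_=cv2.Rodrigues(np.array(i['rvec'],float)); p=R@np.array(P)+np.array(i['tvec'],float).ravel()
    s=p[:2]/p[2]; s=s*(1+i['k1']*(s@s)); return s*f+[i['cx'],i['cy']]
E
python3 - <<'E'
from h import *
for c in ['top','scene']:
    im=camera(c); cv2.imwrite(f'pics/{c}0.png',im[:,:,::-1])
    for n,z in [('backing_plate',0),('holding_jig',0),('jig_mouth',0),('lever_pivot',0),('lever_knob',.034),('wax_tin',0),('pin_spanner',0),('star_key',0),('applicator',0),('jar_green',0)]:
        for r in place_of(c,n)[:2]: print(c,n,round(r['conf'],2),np.round(r['uv'],1),np.round(at(c,r['uv'],z),4))
o=get_obs(); print(o['clock'],o['tcp_pos'],o['ee_rot'],o['width'])
E
```

```text
top backing_plate 0.75 [358.6 252.7] [ 0.5235 -0.1198  0.    ]
top holding_jig 0.77 [379.2 196.2] [ 0.6466 -0.1787  0.    ]
top jig_mouth 0.4 [434.2 263.5] [ 0.4861 -0.2784  0.    ]
top lever_pivot 0.65 [409.5 216.7] [ 0.5939 -0.2394  0.    ]
top lever_knob 0.71 [433.3 263. ] [ 0.4819 -0.2674  0.034 ]
top wax_tin 0.61 [199.7 254.7] [0.5482 0.2201 0.    ]
top pin_spanner 0.86 [429.5 192.6] [ 0.6455 -0.2913  0.    ]
top star_key 0.64 [330.5 204. ] [ 0.6377 -0.0696  0.    ]
top star_key 0.62 [378.  193.7] [ 0.6526 -0.1767  0.    ]
top applicator 0.8 [239.4 334. ] [0.3746 0.1423 0.    ]
top jar_green 0.76 [269.6 193.3] [0.674  0.0626 0.    ]
scene backing_plate 0.68 [357.3 236.3] [ 0.5198 -0.1074  0.    ]
scene backing_plate 0.16 [326.2 184.6] [ 0.6484 -0.1799 -0.    ]
scene holding_jig 0.76 [325.2 184.7] [ 0.6499 -0.1785  0.    ]
scene jig_mouth 0.24 [361.8 160.3] [ 0.6332 -0.284   0.    ]
scene lever_pivot 0.57 [365.6 182.2] [ 0.5893 -0.2348  0.    ]
scene lever_knob 0.77 [416.6 184.6] [ 0.489  -0.2614  0.034 ]
scene wax_tin 0.95 [220.4 351.8] [0.554  0.2229 0.    ]
scene pin_spanner 0.77 [361.6 157.6] [ 0.6384 -0.2907  0.    ]
scene star_key 0.49 [297.6 219.4] [ 0.6346 -0.0718 -0.    ]
scene applicator 0.84 [342.1 374.5] [0.3764 0.135  0.    ]
scene jar_green 0.92 [233.1 253.8] [0.6749 0.0647 0.    ]
1.1 [ 0.23299849 -0.47045063  0.24831641] [[ 8.96127074e-01  4.43797551e-01  2.22481447e-05]
 [ 4.43797551e-01 -8.96127075e-01  5.84806747e-06]
 [ 2.25325228e-05  4.63306053e-06 -1.00000000e+00]] 0.08560159558218379
```

View pics/top0.png

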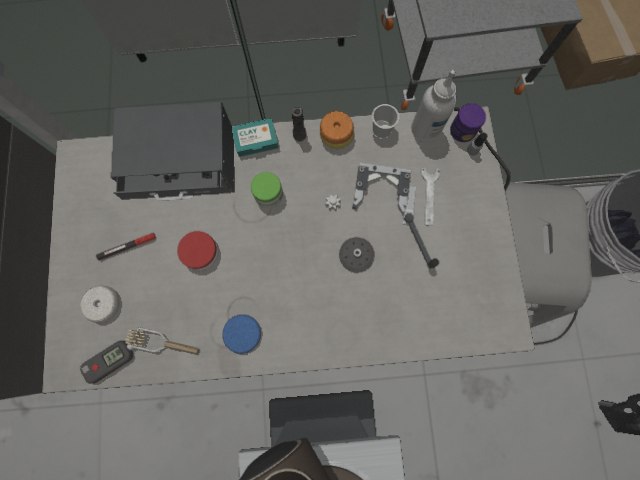

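View pics/scene0.png

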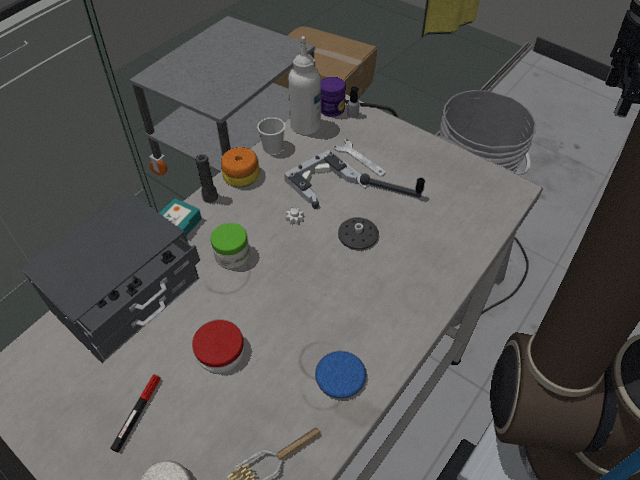

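The top view shows the plate at (358,253), the jig opening toward the robot at about (383,187), and the lever from pivot (409,217) to knob (433,263). All of these match the scene view. I'll move above for a closer look.

>>> arm_command --commands "30 -14 -7 0 0 36 -1;30 -14 -7 0 0 36 -1;30 -14 -7 0 0 36 -1;30 -14 -7 0 0 36 -1;30 -14 -7 0 0 36 -1;30 -14 -7 0 0 36 -1;30 -14 -7 0 0 36 -1;30 -14 -7 0 0 36 -1;30 -14 -7 0 0 36 -1;30 -14 -7 0 0 36 -1;30 -14 -7 0 0 36 -1;30 -14 -7 0 0 36 -1;30 -14 -7 0 0 36 -1"

```text
clock: 2.18
tcp_pos: [0.4391, -0.2126, 0.318]
ee_rot: [[0.986, -0.169, -0.001], [-0.169, -0.986, -0.0], [-0.001, 0.0, -1.0]]
force: [0.5, -0.8, 0.4]
width: -0.0001
grasp_force: 0.0
```

```bash
python3 - <<'E'
from h import *
o=get_obs(); print(o['clock'],o['tcp_pos'],o['ee_rot'].round(3) if hasattr(o['ee_rot'],'round') else o['ee_rot'],o['width'],o['joints'],o['force'])
c='wrist'; im=camera(c); cv2.imwrite(f'pics/{c}0.png',im[:,:,::-1])
print(ray(c,(320,240)))
for n,z in [('backing_plate',0),('holding_jig',0),('jig_mouth',0),('lever_pivot',0),('lever_knob',.034),('pin_spanner',0),('star_key',0)]:
    for r in place_of(c,n)[:2]: print(c,n,round(r['conf'],2),np.round(r['uv'],1),np.round(at(c,r['uv'],z),4))
E
```

```text
2.1833 [ 0.43907119 -0.21256102  0.3180046 ] [[ 0.986 -0.169 -0.001]
 [-0.169 -0.986 -0.   ]
 [-0.001  0.    -1.   ]] -5.245881993093054e-05 [-2.58223902e+01  3.80065384e+00  2.69467698e+00  8.89255365e+01
 -1.74055909e-02  1.63905291e+02] [ 0.51340942 -0.82428628  0.37926253]
(array([ 0.50245515, -0.22553207,  0.44449854]), array([-0.25220828,  0.03981529, -0.96688969]))
wrist backing_plate 0.7 [227.  151.8] [ 0.5175 -0.1127  0.    ]
wrist holding_jig 0.72 [170.5  53.7] [ 0.638  -0.0731  0.    ]
wrist lever_pivot 0.75 [314.5  73.6] [ 0.5874 -0.2347  0.    ]
wrist lever_knob 0.97 [355.6 162.8] [ 0.4795 -0.2642  0.034 ]
wrist pin_spanner 0.94 [354.3  17.8] [ 0.6383 -0.2892  0.    ]
wrist star_key 0.6 [169.4  47.8] [ 0.6448 -0.0727  0.    ]
```

View pics/wrist0.png

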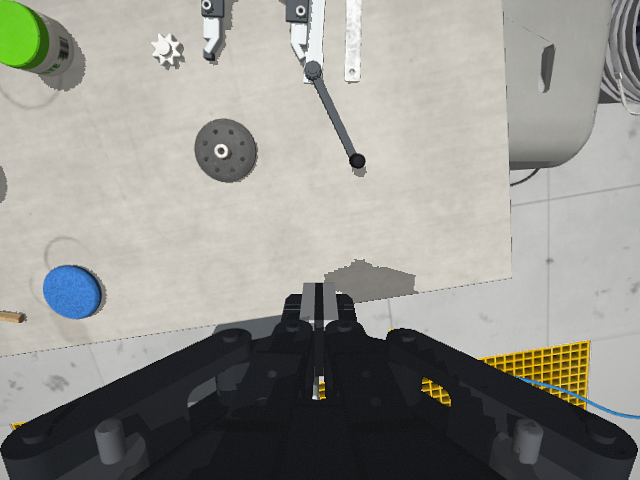

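The wrist view shows the plate at (226,151), the lever pivot at (314,72) and the knob at (357,161). The jig is cut off at the top, so I'll move forward.

>>> arm_command --commands "12 -4 0 0 0 0 -1;12 -4 0 0 0 0 -1;12 -4 0 0 0 0 -1;12 -4 0 0 0 0 -1;12 -4 0 0 0 0 -1;12 -4 0 0 0 0 -1"

```text
clock: 3.08
tcp_pos: [0.5645, -0.1925, 0.3177]
ee_rot: [[0.986, -0.167, -0.002], [-0.167, -0.986, 0.0], [-0.002, -0.0, -1.0]]
force: [-0.3, -0.4, 0.1]
width: 0.0001
grasp_force: 0.0
```

```bash
python3 - <<'E'
from h import *
o=get_obs(); print(o['clock'],o['tcp_pos'],o['width'],o['joints'])
c='wrist'; im=camera(c)
for n,z in [('backing_plate',0),('holding_jig',0),('jig_mouth',0),('lever_pivot',0),('lever_knob',.034)]:
    for r in place_of(c,n)[:2]: print(c,n,round(r['conf'],2),np.round(r['uv'],1),np.round(at(c,r['uv'],z),4))
# overlay model of the jig for a hypothesis
m=im[:,:,::-1].copy()
S=np.array([.648,-.179]);
r=[q for q in place_of(c,'holding_jig')][0]; S=at(c,r['uv'],0)[:2]
P=at(c,place_of(c,'lever_pivot')[0]['uv'],0)[:2]
th=np.arctan2(*(P-S)[::-1])-np.arctan2(-66,-45); th=(th+np.pi)%(2*np.pi)-np.pi; print('th',np.degrees(th),np.linalg.norm(P-S))
R=np.array([[np.cos(th),-np.sin(th)],[np.sin(th),np.cos(th)]])
for y in (-.0395,.0395):
    q=[tuple(int(v) for v in proj(c,[*(S+R@[x,y]),.023])) for x in(-.02,.056)]; cv2.line(m,*q,(0,0,255),1)
q=tuple(int(v) for v in proj(c,[*S,0])); cv2.circle(m,q,3,(0,255,0),-1)
cv2.imwrite('pics/wrist1.png',m)
E
```

```text
3.0833 [ 0.56451734 -0.19251725  0.317678  ] 6.139437188154862e-05 [-1.88250718e+01  1.61554495e+01  1.75224990e+01  9.14579241e+01
 -1.24967499e-02  1.70806030e+02]
wrist backing_plate 0.9 [260.3 244.6] [ 0.5184 -0.1083  0.    ]
wrist jig_mouth 0.35 [382.8 129.8] [ 0.636  -0.2867  0.    ]
wrist lever_pivot 0.96 [346.3 173.6] [ 0.5912 -0.2347  0.    ]
wrist lever_knob 0.6 [387.4 260.1] [ 0.4809 -0.2672  0.034 ]Traceback (most recent call last):
  File "<stdin>", line 9, in <module>
IndexError: list index out of range
```

```bash
python3 - <<'E'
from h import *
c='wrist'; im=camera(c); cv2.imwrite('pics/raw1.png',im[:,:,::-1])
m=im[:,:,::-1].copy()
P=np.array([.5905,-.235])
for th,col in ((-9.5,(0,0,255)),):
    t=np.radians(th);R=np.array([[np.cos(t),-np.sin(t)],[np.sin(t),np.cos(t)]]); S=P-R@[-.045,-.066]; print(S)
    for y in (-.0395,.0395):
        q=[tuple(int(v) for v in proj(c,[*(S+R@[x,y]),.023])) for x in(-.02,.056)]; cv2.line(m,*q,col,1)
    q=tuple(int(v) for v in proj(c,[*S,0])); cv2.circle(m,q,2,(0,255,0),-1)
cv2.imwrite('pics/wrist1.png',cv2.resize(m[40:300,180:480],None,fx=2.3,fy=2.3,interpolation=cv2.INTER_CUBIC))
E
```

```text
[ 0.64577599 -0.17733229]
```

View pics/wrist1.png

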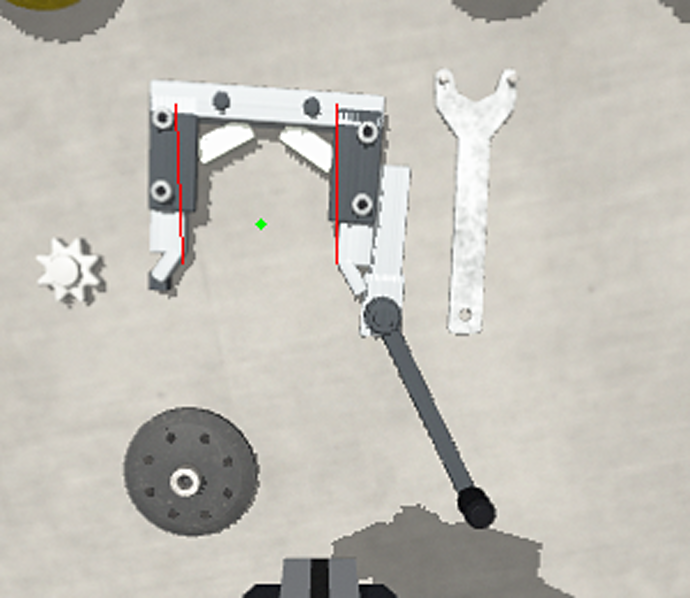

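```bash
python3 - <<'E'
from h import *
from scipy.optimize import least_squares
c='wrist'
pts=[((195,211),(.001,.0335,.023)),((330,220),(.001,-.0335,.023)),((184,250),(-.02,.0395,.023)),((338,263),(-.02,-.0395,.023))]
W=[(at(c,(180+x/2.3,40+y/2.3),j[2])[:2],j[:2]) for (x,y),j in pts]+[(np.array([.5910,-.2350]),(-.045,-.066))]
def res(p):
    t=p[2];R=np.array([[np.cos(t),-np.sin(t)],[np.sin(t),np.cos(t)]])
    return np.concatenate([p[:2]+R@j-w for w,j in W])
s=least_squares(res,[.648,-.18,-.2],x_scale=.01); S=s.x[:2];t=s.x[2]
print(S,np.degrees(t),(res(s.x)*1e3).round(1))
R=np.array([[np.cos(t),-np.sin(t)],[np.sin(t),np.cos(t)]])
im=camera(c); g=regions_of(c,'backing_plate')[0]
cs=cv2.fitEllipse(max(cv2.findContours(g['pixels'].astype(np.uint8),0,2)[0],key=len)); print('ell',cs)
print('plate by region(z=.010)',at(c,cs[0],.010), 'stub top', at(c,(180+184/2.3,40+482/2.3),.026))
B=at(c,cs[0],.010)[:2]
print('plate in jig',R.T@(B-S),'bearing',np.degrees(np.arctan2(*(S-B)[::-1])))
for n,k in (('knob',[.4810,-.267]),('pivot',[.591,-.235])): print(n,R.T@(np.array(k)-S))
E
```

```text
[ 0.64854707 -0.18019459] -12.991051178628682 [ 0.3 -0.9  1.1  0.3 -1.1  0.2  0.8 -0.3 -1.1  0.6]
ell ((262.38140869140625, 244.75205993652344), (54.926963806152344, 57.106895446777344), 115.95431518554688)
plate by region(z=.010) [ 0.5209474  -0.11301376  0.01      ] stub top [ 0.51924143 -0.1121472   0.026     ]
plate in jig [-0.13943596  0.03677708] bearing -27.766663841406682
knob [-0.14374498 -0.12224803]
pivot [-0.04375397 -0.06633919]
```

>>> arm_command --commands "-11.3 -10.8 15 0 0 -140 0;-11.3 -10.8 15 0 0 -140 0;-11.3 -10.8 15 0 0 -140 0;-11.3 -10.8 15 0 0 -140 0;-11.3 -10.8 15 0 0 -140 0;-11.3 -10.8 15 0 0 -140 0;-11.3 -10.8 15 0 0 -140 0;-11.3 -10.8 15 0 0 -140 0;-11.3 -10.8 15 0 0 -140 0;-11.3 -10.8 15 0 0 -140 0;-11.3 -10.8 15 0 0 -140 0;-11.3 -10.8 15 0 0 -140 0;-11.3 -10.8 15 0 0 -140 0;-11.3 -10.8 24 0 0 -140 0;-11.3 -10.8 24 0 0 -140 0;-11.3 -10.8 24 0 0 -140 0;-11.3 -10.8 24 0 0 -140 0;-11.3 -10.8 24 0 0 -140 0;-11.3 -10.8 24 0 0 -140 0;-11.3 -10.8 24 0 0 -140 0"

```text
clock: 5.25
tcp_pos: [0.4713, -0.0672, 0.0782]
ee_rot: [[-0.652, 0.758, -0.0], [0.758, 0.652, -0.0], [0.0, -0.0, -1.0]]
force: [0.1, 0.1, 0.7]
width: 0.0427
grasp_force: 0.0
```

```bash
cat >> h.py <<'E'
S=np.array([.6485,-.180]);TH=np.radians(-13.);RJ=np.array([[np.cos(TH),-np.sin(TH)],[np.sin(TH),np.cos(TH)]])
def J2W(j): return S+RJ@np.array(j)
def W2J(w): return RJ.T@(np.array(w)[:2]-S)
def shift(o,w,z):  # tool-frame shift in cm to world point
    return (np.array(o['ee_rot']).T@(np.array([*w,z])-o['tcp_pos'])*100).round(2)
E
python3 - <<'E'
from h import *
o=get_obs(); R=o['ee_rot']; yaw=np.degrees(np.arctan2(R[1][0],R[0][0])); print(o['clock'],o['tcp_pos'],yaw,o['width'],o['joints'])
B=np.array([.520,-.1125]); M=J2W((-.075,0)); u=(M-B)/np.linalg.norm(M-B); print(u,M)
print('down',shift(o,B-.06*u,.019),'end',shift(o,M-.042*u,.019),'back',shift(o,M-.08*u,.019))
E
```

```text
5.25 [ 0.47128481 -0.06716538  0.07823854] 130.6747639337305 0.042670290798217145 [-8.10985719e+00  5.34539417e+00 -2.61212717e+01  5.85391642e+01
 -1.81224274e-03  4.12153788e+01]
[ 0.73831465 -0.67445643] [ 0.57542225 -0.16312867]
down [-0.66  0.02  5.92] end [-9.9   1.14  5.92] back [-6.12  0.68  5.92]
```

>>> arm_command --commands "-0.4 0 3 0 0 -6 0;-0.6 0 5.9 0 0 -6 0;-0.6 0 5.9 0 0 -6 0;-1.3 0.1 5.9 0 0 -6 0;-2 0.2 5.9 0 0 -6 0;-2.7 0.3 5.9 0 0 -6 0;-3.4 0.4 5.9 0 0 -6 0;-4.1 0.5 5.9 0 0 -6 0;-4.8 0.6 5.9 0 0 -6 0;-5.5 0.7 5.9 0 0 -6 0;-6.2 0.7 5.9 0 0 -6 0;-6.9 0.8 5.9 0 0 -6 0;-7.6 0.9 5.9 0 0 -6 0;-8.3 1.0 5.9 0 0 -6 0;-9 1.1 5.9 0 0 -6 0;-9.5 1.1 5.9 0 0 -6 0;-9.9 1.1 5.9 0 0 -6 0;-9.9 1.1 5.9 0 0 -6 0;-8 0.9 5.9 0 0 -6 0;-6 0.7 5.9 0 0 -6 0"

```text
clock: 6.92
tcp_pos: [0.5158, -0.1086, 0.0191]
ee_rot: [[-0.723, 0.691, 0.0], [0.691, 0.723, -0.0], [-0.0, 0.0, -1.0]]
force: [-0.3, 0.4, 0.2]
width: 0.0423
grasp_force: 0.0
```

```bash
python3 - <<'E'
from h import *
o=get_obs(); R=o['ee_rot']; yaw=np.degrees(np.arctan2(R[1][0],R[0][0])); print(o['clock'],o['tcp_pos'],yaw,o['width'],o['force'])
for c in ('top','scene'):
    im=camera(c); cv2.imwrite(f'pics/{c}2.png',im[:,:,::-1])
    for r in place_of(c,'backing_plate')[:2]: print(c,r['conf'],at(c,r['uv'],0),'jig',W2J(at(c,r['uv'],0)))
cv2.imwrite('pics/c2.png',cv2.resize(im[120:280,240:480][:,:,::-1],None,fx=3,fy=3,interpolation=cv2.INTER_CUBIC))
E
```

```text
6.9167 [ 0.51581225 -0.10862602  0.01911612] 136.27533140292243 0.04234933258908499 [-0.34656917  0.41321763  0.15265485]
scene 0.48 [ 0.57201238 -0.16916669  0.        ] jig [-0.07696421 -0.00665031]
```

View pics/c2.png

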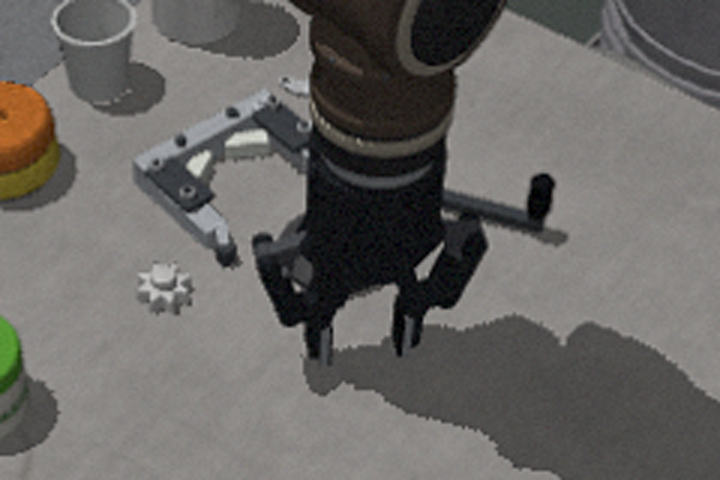

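The gripper hides most of the plate. What shows fits the plate sitting in front of the mouth, and the jig and star key have not moved. Next I'll turn to the jig axis and push in.

```bash
python3 - <<'E'
from h import *
o=get_obs()
for x in (-.145,-.117,-.06,-.048): print(x,shift(o,J2W((x,0)),.019))
E
```

```text
-0.145 [-2.1  -3.41  0.05]
-0.117 [-4.51 -1.99  0.05]
-0.06 [-9.41  0.92  0.05]
-0.048 [-10.45   1.53   0.05]
```

>>> arm_command --commands "-2.1 -3.4 0 0 0 -30.7 0;-2.1 -3.4 0 0 0 -30.7 0;-2.1 -3.4 0 0 0 -30.7 0;-2.1 -3.4 0 0 0 -30.7 0;-2.1 -3.4 0 0 0 -30.7 0;-2.1 -3.4 0 0 0 -30.7 0;-3.3 -2.7 0 0 0 -30.7 0;-4.5 -2 0 0 0 -30.7 0;-5.02 -1.7 0 0 0 -30.7 0;-5.54 -1.39 0 0 0 -30.7 0;-6.06 -1.08 0 0 0 -30.7 0;-6.58 -0.77 0 0 0 -30.7 0;-7.1 -0.46 0 0 0 -30.7 0;-7.6 -0.16 0 0 0 -30.7 0;-8.1 0.14 0 0 0 -30.7 0;-8.6 0.44 0 0 0 -30.7 0;-9 0.68 0 0 0 -30.7 0;-9.4 0.92 0 0 0 -30.7 0;-9.4 0.92 0 0 0 -30.7 0"

```text
clock: 8.7
tcp_pos: [0.5908, -0.1665, 0.0192]
ee_rot: [[-0.975, 0.224, 0.0], [0.224, 0.975, 0.0], [-0.0, 0.0, -1.0]]
force: [-0.1, 0.5, 0.6]
width: 0.0428
grasp_force: 0.4
```

```bash
python3 - <<'E'
from h import *
o=get_obs(); R=o['ee_rot']; yaw=np.degrees(np.arctan2(R[1][0],R[0][0])); print(o['clock'],W2J(o['tcp_pos']),o['tcp_pos'],yaw,o['force'],o['joints'][5])
for x in (-.05,-.044,-.042,-.04): print(x,shift(o,J2W((x,0)),.019))
for c in ('top','scene'):
    im=camera(c)
    for r in place_of(c,'backing_plate')[:2]: print(c,r['conf'],'jig',W2J(at(c,r['uv'],0)))
E
```

```text
8.7 [-0.05923416  0.00018152] [ 0.59082484 -0.16649834  0.01924623] 167.06118496698895 [-0.11814028  0.53677997  0.56504083] -2.8122518636035148
-0.05 [-0.92 -0.02  0.02]
-0.044 [-1.52 -0.02  0.03]
-0.042 [-1.72 -0.02  0.03]
-0.04 [-1.92 -0.02  0.03]
scene 0.82 jig [-0.00683029 -0.00962134]
```

>>> arm_command --commands "-0.3 0 0 0 0 0 0;-0.6 0 0 0 0 0 0;-0.9 0 0 0 0 0 0;-0.9 0 0 0 0 0 0"

```text
clock: 9.23
tcp_pos: [0.5993, -0.1685, 0.0193]
ee_rot: [[-0.975, 0.224, 0.0], [0.224, 0.975, 0.0], [-0.0, 0.0, -1.0]]
force: [-0.2, 1.8, 0.4]
width: 0.0429
grasp_force: 0.8
```

>>> arm_command --commands "-0.2 0 0 0 0 0 0;-0.4 0 0 0 0 0 0;-0.4 0 0 0 0 0 0"

```text
clock: 9.48
tcp_pos: [0.6029, -0.1694, 0.0192]
ee_rot: [[-0.975, 0.224, 0.0], [0.224, 0.975, 0.0], [-0.0, 0.0, -1.0]]
force: [-0.3, 2.6, 0.6]
width: 0.043
grasp_force: 1.1
```

>>> arm_command --commands "-0.1 0 0 0 0 0 0;-0.2 0 0 0 0 0 0;-0.2 0 0 0 0 0 0"

```text
clock: 9.73
tcp_pos: [0.6046, -0.1699, 0.0193]
ee_rot: [[-0.975, 0.224, -0.0], [0.224, 0.975, 0.0], [0.0, 0.0, -1.0]]
force: [-1.5, 3.2, -0.2]
width: 0.0429
grasp_force: 1.4
```

>>> arm_command --commands "0 0.15 0 0 0 0 0;-0.1 0.15 0 0 0 0 0;-0.2 0.15 0 0 0 0 0;-0.2 0.15 0 0 0 0 0"

```text
clock: 10.07
tcp_pos: [0.6073, -0.1693, 0.0194]
ee_rot: [[-0.974, 0.224, 0.001], [0.224, 0.974, -0.001], [-0.001, -0.001, -1.0]]
force: [-0.2, -0.3, 1.3]
width: 0.0427
grasp_force: 0.1
```

>>> arm_command --commands "-0.1 0 0 0 0 0 0;-0.2 0 0 0 0 0 0;-0.2 0 0 0 0 0 0"

```text
clock: 10.32
tcp_pos: [0.6083, -0.1694, 0.0192]
ee_rot: [[-0.975, 0.224, -0.001], [0.224, 0.975, 0.0], [0.001, -0.0, -1.0]]
force: [-2.1, 0.4, 1.8]
width: 0.0429
grasp_force: 1.4
```

>>> arm_command --commands "-0.1 0 0 0 0 0 0;-0.2 0 0 0 0 0 0;-0.2 0 0 0 0 0 0"

```text
clock: 10.57
tcp_pos: [0.6088, -0.1694, 0.019]
ee_rot: [[-0.974, 0.224, -0.004], [0.224, 0.975, 0.001], [0.004, -0.0, -1.0]]
force: [-7.0, 2.0, 4.8]
width: 0.0428
grasp_force: 4.2
```

>>> arm_command --commands "-0.1 0 0 0 0 0 0;-0.2 0 0 0 0 0 0;-0.2 0 0 0 0 0 0"

```text
clock: 10.82
tcp_pos: [0.6093, -0.1694, 0.0187]
ee_rot: [[-0.974, 0.224, -0.007], [0.224, 0.974, 0.002], [0.007, 0.0, -1.0]]
force: [-12.9, 3.3, 7.2]
width: 0.0428
grasp_force: 7.2
```

>>> arm_command --commands "1 0 0 0 0 0 0;2 0 0 0 0 0 0;5 0 0 0 0 0 0;5 0 -3 0 0 0 0;5 0 -7 0 0 0 -1;5 0 -11 0 0 0 -1;5 0 -15 0 0 0 -1;5 0 -18 0 0 0 -1;5 0 -18 0 0 0 -1"

```text
clock: 11.57
tcp_pos: [0.5671, -0.1599, 0.2072]
ee_rot: [[-0.974, 0.224, 0.012], [0.224, 0.975, -0.003], [-0.013, -0.001, -1.0]]
force: [1.0, -0.9, 0.6]
width: -0.0001
grasp_force: 0.0
```

```bash
python3 - <<'E'
from h import *
o=get_obs(); print(o['clock'],W2J(o['tcp_pos']),o['tcp_pos'],o['joints'])
c='wrist'; im=camera(c); cv2.imwrite('pics/w3.png',im[:,:,::-1])
for n,z in (('backing_plate',0),('lever_knob',.034),('lever_pivot',0)):
    for r in place_of(c,n)[:2]: print(n,r['conf'],r['uv'],'jig',W2J(at(c,r['uv'],z)))
E
```

```text
11.5667 [-0.08378815  0.00125035] [ 0.5671406  -0.15993347  0.20723259] [-1.57494694e+01  1.37557250e+01  5.19727454e-01  7.60462568e+01
  2.18906788e-03 -2.79406658e+00]
lever_knob 0.58 [174.8, 154.2] jig [-0.14959021 -0.11776327]
lever_pivot 0.62 [257.2, 256.3] jig [-0.05312394 -0.06010626]
```

View pics/w3.png

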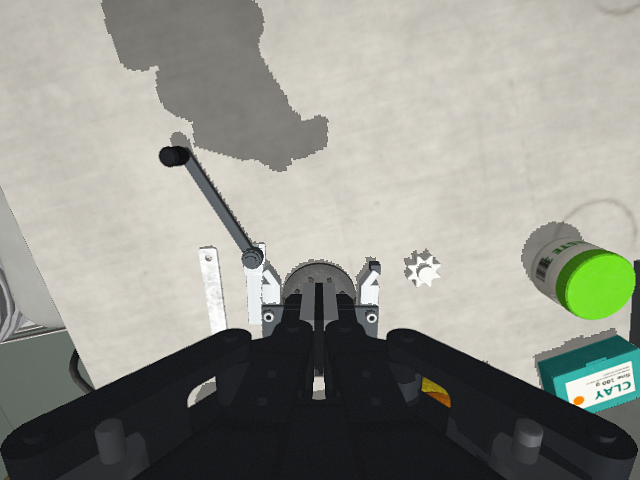

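```bash
python3 - <<'E'
from h import *
print('rim',W2J(at('wrist',(320,262),.014)),W2J(at('wrist',(320,262),.0)))
o=get_obs(); R=np.array(o['ee_rot']); yaw0=np.degrees(np.arctan2(R[1][0],R[0][0]))
def pose(a,d):
    a=np.radians(a); t=np.array([np.cos(a),np.sin(a)]); return J2W(np.array([-.045,-.066])+.112*np.array([-np.sin(a),np.cos(a)])-d*t)
o['ee_rot']=np.array([[np.cos(np.radians(167)),-np.sin(np.radians(167+180)),0],[np.sin(np.radians(167)),np.cos(np.radians(167+180)),0],[0,0,-1]]); 
print(o['ee_rot'].round(3),yaw0)
print('start',pose(119,.05),shift(o,pose(119,.05),.045), 'drz',yaw0-196)
# sweep relative to start frame, yaw=196
y=np.radians(196.); Rs=np.array([[np.cos(y),np.sin(y)],[np.sin(y),-np.cos(y)]]); p0=pose(119,.05)
print('tool y world',Rs[:,1],'t',RJ@[np.cos(np.radians(119)),np.sin(np.radians(119))])
out=[]
for d in (.04,.03,.023): q=Rs.T@(pose(119,d)-p0)*100; out.append(f'{q[0]:.1f} {q[1]:.1f} 0 0 0 0 -1')
for a in range(115,-1,-4):
    if a<6:break
    q=Rs.T@(pose(a,.023)-p0)*100; out.append(f'{q[0]:.1f} {q[1]:.1f} 0 0 0 {119-a} -1')
print(len(out)); print(';'.join(out[:20])); print(';'.join(out[20:]))
E
```

```text
rim [-0.05195816  0.00111425] [-0.04733338  0.00119303]
[[-0.974  0.225  0.   ]
 [ 0.225  0.974  0.   ]
 [ 0.     0.    -1.   ]] 167.0499434361498
start [ 0.49592714 -0.3131201 ] [  3.14 -16.55  15.31] drz -28.95005656385021
tool y world [-0.27563736  0.9612617 ] t [-0.27563736  0.9612617 ]
31
0.0 1.0 0 0 0 0 -1;0.0 2.0 0 0 0 0 -1;0.0 2.7 0 0 0 0 -1;0.1 3.5 0 0 0 4 -1;0.2 4.3 0 0 0 8 -1;0.2 5.1 0 0 0 12 -1;0.2 5.9 0 0 0 16 -1;0.1 6.7 0 0 0 20 -1;-0.0 7.5 0 0 0 24 -1;-0.2 8.2 0 0 0 28 -1;-0.5 9.0 0 0 0 32 -1;-0.8 9.7 0 0 0 36 -1;-1.1 10.4 0 0 0 40 -1;-1.5 11.1 0 0 0 44 -1;-2.0 11.8 0 0 0 48 -1;-2.5 12.4 0 0 0 52 -1;-3.0 13.0 0 0 0 56 -1;-3.6 13.5 0 0 0 60 -1;-4.2 14.1 0 0 0 64 -1;-4.9 14.5 0 0 0 68 -1
-5.6 14.9 0 0 0 72 -1;-6.3 15.3 0 0 0 76 -1;-7.0 15.6 0 0 0 80 -1;-7.7 15.9 0 0 0 84 -1;-8.5 16.1 0 0 0 88 -1;-9.3 16.3 0 0 0 92 -1;-10.1 16.4 0 0 0 96 -1;-10.9 16.4 0 0 0 100 -1;-11.7 16.4 0 0 0 104 -1;-12.5 16.4 0 0 0 108 -1;-13.3 16.2 0 0 0 112 -1
```

>>> arm_command --commands "3.1 -16.6 0 0 0 -29 -1;3.1 -16.6 0 0 0 -29 -1;3.1 -16.6 0 0 0 -29 -1;3.1 -16.6 0 0 0 -29 -1;3.1 -16.6 0 0 0 -29 -1;3.1 -16.6 0 0 0 -29 -1;3.1 -16.6 0 0 0 -29 -1;3.1 -16.6 0 0 0 -29 -1"

```text
clock: 12.43
tcp_pos: [0.4964, -0.3131, 0.198]
ee_rot: [[-0.961, -0.276, -0.002], [-0.276, 0.961, 0.002], [0.001, 0.002, -1.0]]
force: [0.6, -0.3, 0.5]
width: -0.0
grasp_force: 0.0
```

```bash
python3 - <<'E'
from h import *
camera('top');o=get_obs(); print(o['clock'],o['tcp_pos'],np.array(o['ee_rot']).round(3).tolist())
c='wrist'; im=camera(c)
m=im[:,:,::-1].copy()
for n,z in (('backing_plate',0),('lever_knob',.034),('lever_pivot',0)):
    for r in place_of(c,n)[:1]: print(n,r['conf'],r['uv'],'jig',W2J(at(c,r['uv'],z)))
P=[tuple(int(v) for v in proj(c,[*J2W(j),z])) for j,z in [((0,0),.026),((-.0375,0),0),((0,0),0)]]; print(P)
g=regions_of(c,'backing_plate')
if g: ys,xs=np.nonzero(g[0]['pixels']); print(xs.min(),xs.max(),ys.min(),ys.max())
u=np.array([[int(v) for v in proj(c,[*J2W((.0375*np.cos(k),.0375*np.sin(k))),.014])] for k in np.linspace(0,6.28,60)])
cv2.polylines(m,[u],True,(0,0,255),1)
x,y=P[0]; x0=max(0,min(x-110,420)); y0=max(0,min(y-90,300)); print(x0,y0)
cv2.imwrite('pics/w4.png',cv2.resize(m[y0:y0+180,x0:x0+220],None,fx=3.3,fy=3.3,interpolation=cv2.INTER_CUBIC))
E
```

```text
12.4833 [ 0.49667317 -0.31288633  0.19830416] [[-0.961, -0.277, -0.001], [-0.277, 0.961, 0.001], [0.001, 0.001, -1.0]]
lever_knob 0.93 [378.6, 230.6] jig [-0.14226843 -0.11895076]
lever_pivot 0.7 [370.0, 328.8] jig [-0.04452096 -0.06239638]
[(402, 401), (416, 359), (397, 385)]
421 434 377 396
292 300
```

View pics/w4.png

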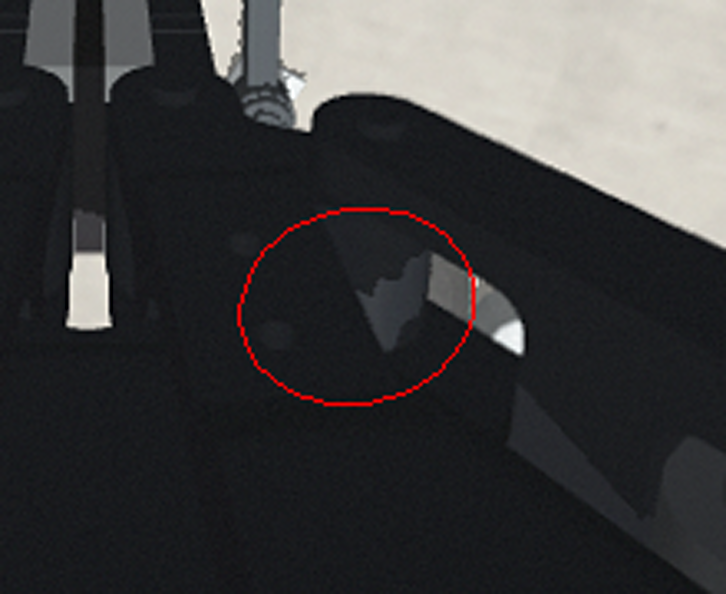

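The gripper hides the jig from here. I'll check the plate in the fixed cameras, now that the arm is off to the side.

```bash
python3 - <<'E'
from h import *
T=[]
for c in ('top','scene'):
    im=camera(c); m=im[:,:,::-1].copy()
    for n in ('backing_plate','lever_pivot','holding_jig'):
        for r in place_of(c,n)[:1]: print(c,n,r['conf'],'jig',W2J(at(c,r['uv'],0)))
    x,y=[int(v) for v in proj(c,[*S,.01])]
    T.append(cv2.resize(m[y-40:y+40,x-45:x+45],None,fx=4.4,fy=4.4,interpolation=cv2.INTER_CUBIC))
cv2.imwrite('pics/t5.png',np.hstack(T))
E
```

```text
top backing_plate 0.63 jig [ 0.00328963 -0.00614065]
top lever_pivot 0.69 jig [-0.04041481 -0.07705423]
top holding_jig 0.85 jig [-0.00041993  0.00326885]
scene backing_plate 0.98 jig [-2.28123645e-03  3.55991008e-05]
scene lever_pivot 0.97 jig [-0.04108493 -0.06505851]
scene holding_jig 0.56 jig [0.00490142 0.00067762]
```

View pics/t5.png

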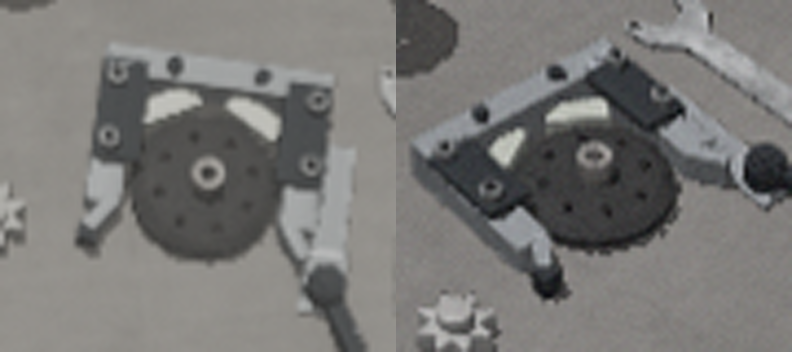

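The plate touches both white pads in both views, so it is home. Next I'll lower beside the knob and sweep the lever.

>>> arm_command --commands "0 0 4 0 0 0 -1;0 0 8 0 0 0 -1;0 0 12 0 0 0 -1;0 0 15.3 0 0 0 -1;0 0 15.3 0 0 0 -1"

```text
clock: 13.55
tcp_pos: [0.4924, -0.3114, 0.0393]
ee_rot: [[-0.961, -0.276, -0.01], [-0.276, 0.961, 0.006], [0.008, 0.008, -1.0]]
force: [-1.5, 0.4, -1.2]
width: -0.0
grasp_force: 0.0
```

>>> arm_command --commands "0 1 0 0 0 0 -1;0 2 0 0 0 0 -1;0 2.7 0 0 0 0 -1;0.1 3.5 0 0 0 4 -1;0.2 4.3 0 0 0 8 -1;0.2 5.1 0 0 0 12 -1;0.2 5.9 0 0 0 16 -1;0.1 6.7 0 0 0 20 -1;0 7.5 0 0 0 24 -1;-0.2 8.2 0 0 0 28 -1;-0.5 9 0 0 0 32 -1;-0.8 9.7 0 0 0 36 -1;-1.1 10.4 0 0 0 40 -1;-1.5 11.1 0 0 0 44 -1;-2 11.8 0 0 0 48 -1;-2.5 12.4 0 0 0 52 -1;-3 13 0 0 0 56 -1;-3.6 13.5 0 0 0 60 -1;-3.6 13.5 0 0 0 60 -1"

```text
clock: 15.13
tcp_pos: [0.4955, -0.1732, 0.0489]
ee_rot: [[-0.72, 0.694, 0.004], [0.694, 0.72, -0.001], [-0.004, 0.002, -1.0]]
force: [-0.6, 0.3, -0.1]
width: -0.0001
grasp_force: 0.0
```

```bash
cat > sw.py <<'E'
from h import *
o=get_obs(); R=np.array(o['ee_rot']); yaw=np.degrees(np.arctan2(R[1][0],R[0][0]))%360; print(o['clock'],o['tcp_pos'],yaw,o['force'],o['joints'])
for c in ('top','scene'):
    camera(c)
    for r in place_of(c,'lever_knob')[:1]:
        k=W2J(at(c,r['uv'],.034)); v=k-[-.045,-.066]; print(c,r['conf'],k,'a',np.degrees(np.arctan2(-v[0],v[1])),np.linalg.norm(v))
def pose(a,d):
    a=np.radians(a); t=np.array([np.cos(a),np.sin(a)]); return J2W(np.array([-.045,-.066])+.112*np.array([-np.sin(a),np.cos(a)])-d*t)
t=W2J(o['tcp_pos'])-[-.045,-.066]; print('tcp jig',t)
a0=yaw-77; out=[]
for a in list(np.arange(a0-4,3,-4))+[2,0]:
    q=shift(o,pose(a,.023),.045); out.append(f'{q[0]:.1f} {q[1]:.1f} 0 0 0 {a0-a:.0f} -1')
print(';'.join(out))
E
python3 sw.py
```

```text
15.1333 [ 0.49550252 -0.17319922  0.04891659] 136.04971508139866 [-0.57370623  0.33034308 -0.06741648] [-1.92798432e+01  1.14396978e+01 -2.28881471e+01  5.54219143e+01
  2.47830773e-02  2.46702554e+01]
top 0.55 [-0.14006696 -0.01655288] a 62.51973544686808 0.10715757051100623
scene 0.54 [-0.13844639 -0.00823869] a 58.27886107389798 0.10985716787713684
tcp jig [-0.105606    0.03820953]
0.3 0.6 0 0 0 4 -1;0.4 1.4 0 0 0 8 -1;0.4 2.2 0 0 0 12 -1;0.4 3.0 0 0 0 16 -1;0.3 3.8 0 0 0 20 -1;0.1 4.6 0 0 0 24 -1;-0.1 5.4 0 0 0 28 -1;-0.3 6.1 0 0 0 32 -1;-0.6 6.9 0 0 0 36 -1;-1.0 7.6 0 0 0 40 -1;-1.4 8.3 0 0 0 44 -1;-1.8 8.9 0 0 0 48 -1;-2.3 9.6 0 0 0 52 -1;-2.9 10.2 0 0 0 56 -1;-3.0 10.3 0 0 0 57 -1;-3.3 10.6 0 0 0 59 -1
```

>>> arm_command --commands "0.3 0.6 0 0 0 4 -1;0.4 1.4 0 0 0 8 -1;0.4 2.2 0 0 0 12 -1;0.4 3 0 0 0 16 -1;0.3 3.8 0 0 0 20 -1;0.1 4.6 0 0 0 24 -1;-0.1 5.4 0 0 0 28 -1;-0.3 6.1 0 0 0 32 -1;-0.6 6.9 0 0 0 36 -1;-1 7.6 0 0 0 40 -1;-1.4 8.3 0 0 0 44 -1;-1.8 8.9 0 0 0 48 -1;-2.3 9.6 0 0 0 52 -1;-2.9 10.2 0 0 0 56 -1;-2.9 10.2 0 0 0 56 -1"

```text
clock: 16.58
tcp_pos: [0.5867, -0.1213, 0.0466]
ee_rot: [[0.174, 0.985, 0.001], [0.985, -0.174, -0.0], [0.0, 0.001, -1.0]]
force: [0.3, -0.2, 1.0]
width: -0.0005
grasp_force: 0.0
```

```bash
python3 sw.py
```

```text
16.5833 [ 0.586742   -0.12126254  0.04655258] 79.99109436590976 [ 0.31760564 -0.19173841  1.04130039] [-1.16784911e+01  1.91146378e+01 -1.29871843e+01  5.78278868e+01
  3.26302290e-03  8.83304173e+01]
scene 0.76 [-0.04749707  0.04764125] a 1.2587738554281678 0.11366868499452433
tcp jig [-0.0283882  0.1093395]
0.2 0.2 0 0 0 1 -1;0.2 0.6 0 0 0 3 -1
```

>>> arm_command --commands "0.1 0.2 0 0 0 2 -1;0.1 0.4 0 0 0 3 -1;0.1 0.6 0 0 0 3 -1;0.1 0.6 0 0 0 3 -1"

```text
clock: 17.12
tcp_pos: [0.5917, -0.1211, 0.0464]
ee_rot: [[0.223, 0.975, 0.0], [0.975, -0.223, -0.0], [-0.0, 0.0, -1.0]]
force: [-0.5, 0.0, -0.8]
width: -0.0001
grasp_force: 0.0
```

>>> arm_command --commands "0 0.1 0 0 0 0 -1;0 0.2 0 0 0 0 -1;0 0.2 0 0 0 0 -1"

```text
clock: 17.37
tcp_pos: [0.5936, -0.1215, 0.0463]
ee_rot: [[0.224, 0.975, 0.0], [0.975, -0.224, -0.0], [0.0, 0.0, -1.0]]
force: [-0.5, -0.6, -0.2]
width: -0.0
grasp_force: 0.1
```

>>> arm_command --commands "0 0.1 0 0 0 0 -1;0 0.2 0 0 0 0 -1;0 0.2 0 0 0 0 -1"

```text
clock: 17.62
tcp_pos: [0.5945, -0.1216, 0.0462]
ee_rot: [[0.224, 0.975, -0.002], [0.975, -0.224, 0.0], [0.0, -0.002, -1.0]]
force: [-5.3, 1.3, 3.1]
width: -0.0
grasp_force: 2.4
```

>>> arm_command --commands "0 0.1 0 0 0 0 -1;0 0.2 0 0 0 0 -1;0 0.2 0 0 0 0 -1"

```text
clock: 17.87
tcp_pos: [0.5948, -0.1217, 0.046]
ee_rot: [[0.224, 0.975, -0.005], [0.975, -0.224, 0.001], [0.0, -0.005, -1.0]]
force: [-10.4, 3.0, 6.5]
width: -0.0001
grasp_force: 5.6
```

>>> arm_command --commands "0 -1 0 0 0 0 -1;0 -3 0 0 0 0 -1;0 -6 0 0 0 0 -1;0 -6 -4 0 0 0 -1;0 -9 -8 0 0 0 -1;0 -13 -12 0 0 0 -1;0 -17 -16 0 0 0 -1;0 -21 -18 0 0 0 -1;0 -21 -18 0 0 0 -1;0 -21 -18 0 0 0 -1;0 -21 -18 0 0 0 -1"

```text
clock: 18.78
tcp_pos: [0.3928, -0.0752, 0.2284]
ee_rot: [[0.224, 0.975, 0.006], [0.975, -0.224, -0.001], [0.0, 0.006, -1.0]]
force: [-0.0, -0.8, 0.1]
width: -0.0002
grasp_force: 0.0
```

```bash
python3 - <<'E'
from h import *
o=get_obs(); print(o['clock'],o['tcp_pos'],o['force'])
T=[]
for c in ('top','scene'):
    im=camera(c); m=im[:,:,::-1].copy()
    for n,z in (('backing_plate',0),('lever_pivot',0),('lever_knob',.034)):
        for r in place_of(c,n)[:1]: print(c,n,r['conf'],'jig',W2J(at(c,r['uv'],z)))
    for n in ('wax_tin','pin_spanner','star_key','applicator','jar_green'):
        for r in place_of(c,n)[:1]: print(c,n,at(c,r['uv'],0).round(3))
    x,y=[int(v) for v in proj(c,[*J2W((-.02,0)),.01])]
    T.append(cv2.resize(m[y-45:y+45,x-45:x+45],None,fx=4.4,fy=4.4,interpolation=cv2.INTER_CUBIC))
cv2.imwrite('pics/t6.png',np.hstack(T))
E
```

```text
18.7833 [ 0.3927598  -0.07519392  0.22838514] [-0.01408867 -0.84232627  0.0573966 ]
top lever_pivot 0.21 jig [ 0.01366013 -0.10621095]
top wax_tin [0.553 0.221 0.   ]
top pin_spanner [ 0.639 -0.294  0.   ]
top star_key [ 0.636 -0.294  0.   ]
top applicator [0.37  0.132 0.   ]
top jar_green [ 0.683  0.066 -0.   ]
scene backing_plate 0.67 jig [-0.00318729 -0.00605934]
scene lever_pivot 0.93 jig [-0.04477726 -0.06364065]
scene lever_knob 0.89 jig [-0.04431099  0.04404383]
scene wax_tin [0.558 0.222 0.   ]
scene pin_spanner [ 0.639 -0.292 -0.   ]
scene star_key [ 0.645 -0.07   0.   ]
scene applicator [0.377 0.133 0.   ]
scene jar_green [ 0.674  0.061 -0.   ]
```

View pics/t6.png

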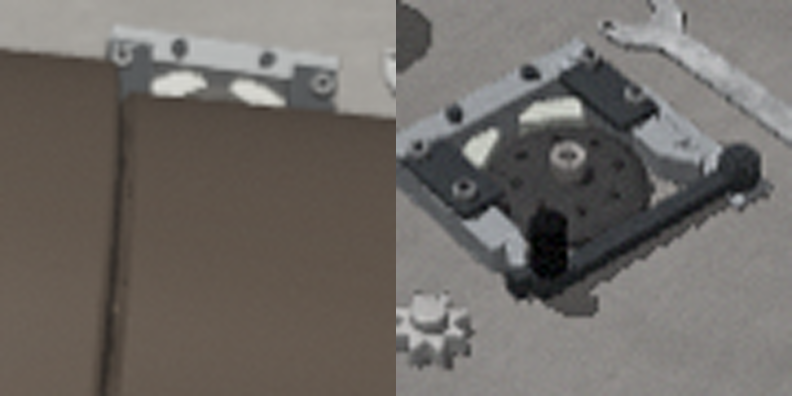

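The lever lies across the mouth at its catch block, with the knob at jig (-44, 44) mm. The plate is still against the pads, and the bystanders' measured positions agree with the start to within about a centimetre. I'm handing the job in.

```bash
python3 -c "
from workcell import *
print(workorder.close_job())"
```

```text
the job is handed in; nothing more can be done
None
```

The backing plate is home against the V stop, the lock lever is shut at its catch, the arm is clear of everything, and the job is handed in at about 19 s (no verdict was returned).

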